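# Set the egg candler's selector and switch on its lamp

## Task

Set the candling station up for an egg: push the upright tab on the round selector turret, without gripping it, until it points at the plate with the egg symbol. Only once it stands there, press the grey lamp button on the station fully down and let it spring back. Leave the selector on the egg symbol, and leave the egg in its cup and everything else on the bench where it stands.

Things in the scene. Friction and masses are not known exactly. Their poses are not given: they have to be found in the camera images.
- station: Candling station, a fixed white box with a flat top (deck) 60 mm above the table, 265 x 270 mm. Origin on the table straight below the turret's axis; own z up. The box spans x -115 to +150 mm and y -135 to +135 mm in its own axes. Its own -x side (towards the robot, turned by up to 0.5 rad) carries the four symbol plates, its +x side the egg cup (+y corner) and the lamp button (-y corner).
- axis (a point): Centre of the selector turret's top face, on its vertical turning axis, 75 mm above the table. The turret is a flat aluminium disc of radius 60 mm, its top 15 mm above the deck, with a steel hub of radius 14 mm that stands 8 mm higher, and the upright black tab near its rim.
- tab (a point): Middle of the tab's top edge, 54 mm from the turret axis and 109 mm above the table. The tab is an upright black plastic fin, 10 mm thick across the direction it is pushed, 36 mm long radially (36 to 72 mm from the axis, so it protrudes 12 mm past the rim), standing 34 mm above the turret's top.
- face_left (a point): Middle of one broad face of the tab, 54 mm from the axis, 92 mm above the table: the face on the station's +y side when the turret reads 0 (solid turret_c0). Pushing it turns the turret clockwise from above.
- face_right (a point): Middle of the opposite face (solid turret_c1), on the station's -y side when the turret reads 0. Pushing it turns the turret counter-clockwise from above. Over 5 N on both faces' halves at once, as in pinching the tab or pressing on its top edge, counts as gripping.
- pointer (a point): The spot the tab points at: 100 mm from the turret axis on the tab's radial centre line, 63 mm above the table. It turns with the tab, and falls on the centre of a symbol plate when the tab points exactly at it.
- turret (a joint): Turning angle of the turret in rad, counter-clockwise from above positive, stops at -2.0 and +2.0. 0 when the tab points along the station's own -x. Plain friction, no clicks: about 0.12 N m (2 to 3 N at the tab); it stays where it is left. It starts within 0.26 rad of 0, between the two middle plates.
- plate_egg: Round white plate, 46 mm across, 3 mm thick, fixed flat on the deck, with a 2 mm raised dark symbol: a solid egg (a filled rounded shape, 39 x 31 mm). Origin at the centre of its underside, 100 mm from the turret axis. The four plates differ only in symbol and swap places among four spots, 0.70 and 1.48 rad either side of the station's own -x, seen from the turret axis.
- plate_dish: Like plate_egg, but its symbol is an open ring, 36 mm across (a dish).
- plate_slide: Like plate_egg, but its symbol is a narrow bar, 40 x 10 mm (a slide).
- plate_flask: Like plate_egg, but its symbol is a flask, 36 mm long, tapering from a foot 32 mm wide to a narrow neck.
- lamp (a joint): Travel of the round grey lamp button, m: 0 released, 0.006 fully down. It moves straight down, springs back by itself, and takes about 4 N fully down.
- lamp_top (a point): Centre of the lamp button's top face. The cap is 30 mm across and stands in a low black housing on the deck.
- cup_floor (a point): Centre of the egg cup on the deck, 60 mm above the table: a fixed black rubber ring, 60 mm across and 14 mm high, in which the egg stands.
- egg: Brown egg, loose, 58 mm high, 45 mm across, 60 g, standing upright in the cup, its top 118 mm above the table. Origin at its bottom. To be left there.
- beaker: White beaker, loose on the bench, 72 mm across, 95 mm high, origin under its centre. To be left alone.
- dish: Glass dish, loose on the bench, 90 mm across, 18 mm high, origin under its centre. To be left alone.
- stain: Amber jar with black cap, loose on the bench, 44 mm across, 75 mm high, origin under its centre. To be left alone.
Mind the look-alikes: they are no part of the job. Several things have the shape of the egg; the one meant has the colours described above.

How it is judged:
By the outcome, as a careful person would: the job done as asked, in the order asked, and still so for the second after the job is handed in, with the robot touching nothing.
It also fails if it takes over 45 s, if anything falls off the work surface, if the arm or the gripper's body presses on something with over 40 N, if the wrist force passes 120 N, or if a joint passes its speed limit or range.

## Robot

A 6-joint arm with a two-finger parallel gripper is mounted at the origin on the work surface. World frame = base frame: x ahead of the robot, y to its left, z up, the work surface at z = 0. Lengths are in m, angles in degrees, forces in N, time in s.
With the tool pointing down it reaches from about 0.3 to 0.75 m from the base axis. Payload 8.5 kg.
Tool frame: the origin (TCP) lies on the centre line of the jaws, within the pads' length; the fingertips stand env.tcp_to_tips ahead of it and the grasp point (between the pads) lies 8 mm behind it (env.tcp_to_tips is the distance from the TCP to the fingertips, in m); z points along the fingers, y is the direction in which the jaws open and shut (so a half turn about z gives the same grasp; the last joint's range is limited). The gripper opens to 85 mm and grips with 20 to 120 N. Pads are 22 mm wide; open, the fingers measure 114 mm over their backs; the gripper's body (76 mm by 85 mm) begins 54 mm behind the grasp point. The pads swing forward as they close: fully open they stand 13 mm farther back than shut.
Start: joints at [52.695, 21.807, 74.336, -0, 83.858, -12.336], TCP at [0.232, 0.499, 0.242] pointing down, gripper open.
Joint ranges: [-178.18, 178.18], [-50.72, 133.34], [12.68, 142.11], [-81.47, 261.47], [9.98, 163.14], [-165.26, 165.26]. Speed limits (degrees/s): [136.94, 136.94, 180, 180, 180, 180].

## Interface

Orientations are given as a 3x3 rotation matrix whose columns are the frame's x, y, z axes.
In Python, from rig import env gives the robot as it stands. The module is installed in compiled form; this text tells all that it offers.
- The arm moves only by the tool carry_out, never from a script. Its argument "rows" is a list of rows, each an object of numbers: "tx", "ty", "tz": the shift along the tool's x, y, z in cm; "yaw": the turn about the tool's z in rad. In form: [{"tx": .., "ty": .., "tz": .., "yaw": ..}, ...]. A call has 1 to 12 rows; each row shifts and turns the pose as measured when the row begins, along the tool's axes as they then stand; what a row does not reach is not made up. A row lasts 1/10 s, in which the tool goes at most 50 mm and 8.59 degrees, less where a joint would pass 70% of its speed; a pose out of reach is approached as far as the arm can. A call is refused whole if a number of a shift passes 5 or a number of a turn 0.15, either way. A call with a gripper value outside its range is refused whole. "jaw" is the closure, from -1 (fully open) to 1 (shut), set as the call begins (left out, the last holds). The fingers move at their own pace and stop on an object; "squeeze" is the grip in N (left out, the last holds). Time passes only in rows, so rows that do not move let the fingers close. It gives the time, the measured TCP pose, the force and the opening at its end, in the units of the state.
- env.observe(): the state, without advancing time (a new reading comes with each control period).
- env.get_image(name): name is "scene" or "top"; returns the picture (384x512x3 uint8, red, green, blue); there is no depth.
- env.camera_params(name): a dict with "vertical_fov" (degrees; the focal length in pixels is half the picture's height over the tangent of half this angle, whatever the lens; pixels are square), "cx", "cy" (the principal point, pixels), "view" (4x4, takes a point from world to camera coordinates). Camera axes: x right, y up, looking along -z (the intrinsics and any distortion apply to the point x, -y, -z); pixel columns grow to the right and rows downward; lengths in m; the calibration is good to about 2 mm. A picture is of the moment at which its call begins. camera_params takes no time and is no camera call.
- env.close_job(): hands the job in, once; it reports no verdict.
The state is a dict: "time_s": time; "q": joint angles; "qvel": joint speeds; "joint_efforts": joint torques, N m; "position": TCP position; "tool_rot": TCP orientation; "ft_force": force on the tool from outside, world axes, zero at the start; "wrist_torque": the same for the moment, N m; "grip_width": finger opening in m.
Only numpy, scipy, OpenCV 4.12 (cv2) and the standard library are available. Lean on these libraries where they do the work, as an engineer would, in place of code of your own. Each camera call takes 0.05 s, during which the arm holds its last target. There are 200 camera calls.

## Working session

There is one attempt and no reset: what is moved stays moved. The work goes in short steps, Python scripts to look and compute and a tool call to move; the robot and the scene stay as the last step left them, time stands still between calls to the robot, and variables do not carry over. Pictures are saved under pics/ and viewed, about 8 in all and at most 12, crops included, and the job is handed in when it is done.

Besides the shell and the picture viewer there is one more tool, called after ">>>" as a command line: name --argument value ..., lists and objects as JSON in quotes. carry_out: Moves the arm, as the interface text tells. Its arguments: {"type":"object","properties":{"rows":{"type":"array","items":{"type":"object","properties":{"tx":{"type":"number"},"ty":{"type":"number"},"tz":{"type":"number"},"yaw":{"type":"number"}}}},"jaw":{"type":"number"},"squeeze":{"type":"number"}},"required":["rows"]}

```bash
mkdir -p pics; ls; python3 - <<'E'
from rig import env
import cv2
s=env.observe()
for k in s: print(k,s[k])
print(env.tcp_to_tips)
for n in ("scene","top"):
    cv2.imwrite(f"pics/{n}0.png",cv2.cvtColor(env.get_image(n),cv2.COLOR_RGB2BGR)); print(env.camera_params(n))
E
```

```text
pics
time_s 0.0
q [ 5.26941551e+01  2.18418515e+01  7.43842961e+01 -7.23200833e-04
  8.38579587e+01 -1.23356276e+01]
qvel [ 0.02623462  0.1181619  -0.01323916  0.03721671  0.10419768 -0.02438936]
joint_efforts [ 8.95215744e-04 -4.48473287e+01 -2.31269521e+01 -1.67216281e-04
  4.88859179e-03  4.53715614e-06]
position [0.2320156  0.49836661 0.24170639]
tool_rot [[-9.06527786e-01  4.22145235e-01 -8.79686493e-04]
 [ 4.22146044e-01  9.06527074e-01 -1.17521607e-03]
 [ 3.01347756e-04 -1.43672220e-03 -9.99998923e-01]]
ft_force [0.65417919 0.26547548 0.0139201 ]
wrist_torque [-0.00996984  0.01489142  0.00634358]
grip_width 0.08557038289602577
0.011
{'vertical_fov': 56.32604389948658, 'cx': 259.2540190294131, 'cy': 196.75870487384827, 'view': array([[-0.7077914 ,  0.7064103 , -0.00397638,  0.44265865],
       [-0.57404278, -0.57186627,  0.58604083,  0.24646491],
       [ 0.41171132,  0.41707728,  0.81027176, -1.49928111],
       [ 0.        ,  0.        ,  0.        ,  1.        ]])}
{'vertical_fov': 56.763022642445655, 'cx': 252.3798495163331, 'cy': 186.66628838588377, 'view': array([[-0.01422916, -0.99887693, -0.04519312,  0.00763202],
       [ 0.98310035, -0.02222585,  0.18171329, -0.56278031],
       [-0.18251367, -0.04184375,  0.98231251, -0.93232312],
       [ 0.        ,  0.        ,  0.        ,  1.        ]])}
```

View pics/top0.png

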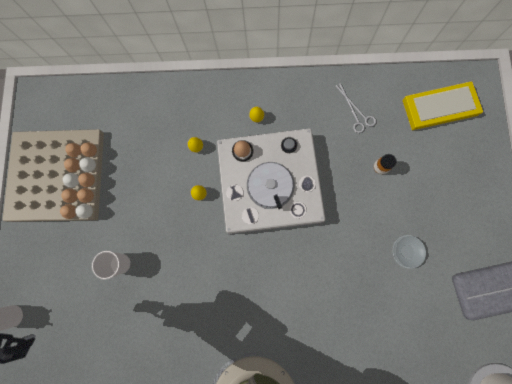

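View pics/scene0.png

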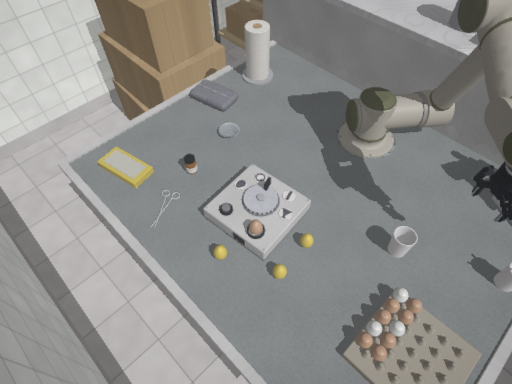

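The top view shows the station at about (270,180), with the hub at (271,184), the tab near (278,202), the button at (289,144) and the cup with egg at (242,150). The plates look like flask (235,193), slide (250,215), ring (298,210) and solid egg (307,184). I'll enlarge it to confirm.

```bash
python3 - <<'E'
import cv2,numpy as np
a=cv2.imread("pics/top0.png")[120:240,210:330]
b=cv2.imread("pics/scene0.png")[160:260,200:320]
a=cv2.resize(a,(600,600),interpolation=cv2.INTER_CUBIC);cv2.imwrite("pics/c_top.png",a)
cv2.imwrite("pics/c_scene.png",cv2.resize(b,(720,600),interpolation=cv2.INTER_CUBIC))
E
```

```text
(no output)
```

View pics/c_top.png

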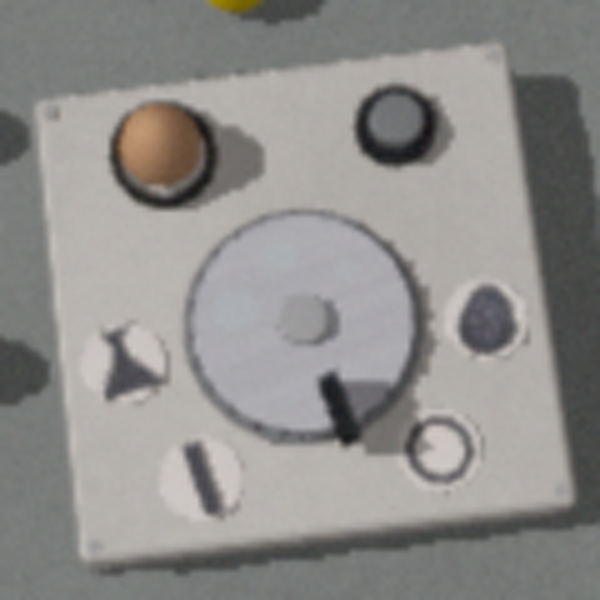

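View pics/c_scene.png

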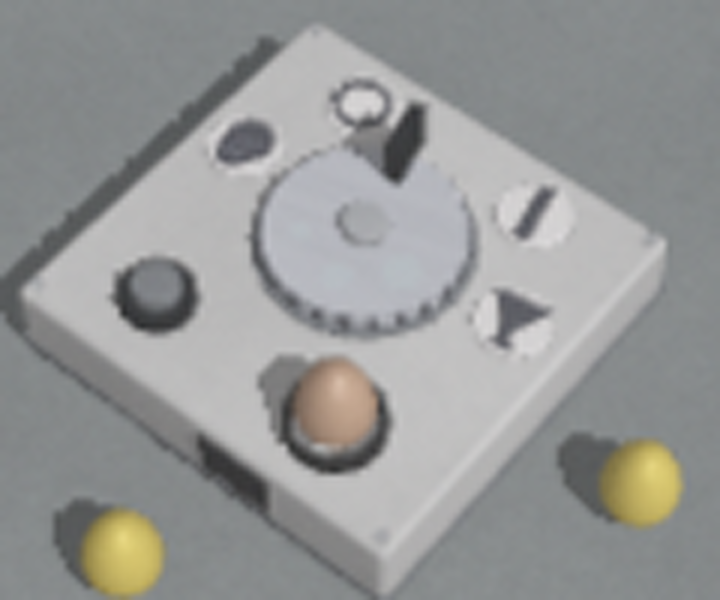

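Both views agree. The solid egg symbol is at top crop (487,320), which is full-picture (307,184), at the outer spot on the station's -y side. The neighbouring plates are ring (440,450), slide (203,480) and flask (125,365). The tab sits between ring and slide, so it has to be pushed counter-clockwise from its +y face, past the ring. Next I'll measure.

```bash
cat > h.py <<'E'
import cv2,numpy as np
from rig import env
def ray(n,px):
    p=env.camera_params(n);V=p["view"];f=192/np.tan(np.radians(p["vertical_fov"]/2))
    d=V[:3,:3].T@np.array([(px[0]-p["cx"])/f,-(px[1]-p["cy"])/f,-1]);return -V[:3,:3].T@V[:3,3],d
def plane(n,px,z):
    o,d=ray(n,px);return o+d*(z-o[2])/d[2]
def tri(a,b):
    (o1,d1),(o2,d2)=ray("top",a),ray("scene",b)
    t=np.linalg.lstsq(np.c_[d1,-d2],o2-o1,rcond=None)[0];p,q=o1+t[0]*d1,o2+t[1]*d2
    return (p+q)/2,np.linalg.norm(p-q)
def blob(img,c,r,lo,hi):
    "centroid (full px) of the blob with grey in lo..hi nearest c; 8x upsampled"
    x,y=int(c[0]-r),int(c[1]-r)
    g=cv2.cvtColor(img[y:y+2*r,x:x+2*r],cv2.COLOR_BGR2GRAY);g=cv2.resize(g,None,fx=8,fy=8,interpolation=cv2.INTER_CUBIC)
    m=cv2.inRange(g,lo,hi);cs,_=cv2.findContours(m,cv2.RETR_EXTERNAL,cv2.CHAIN_APPROX_NONE)
    cs=[k for k in cs if cv2.contourArea(k)>300]
    k=max(cs,key=lambda k:cv2.pointPolygonTest(k,(float(8*r),float(8*r)),True))
    M=cv2.moments(k);f=lambda p:((np.array(p)+.5)/8-.5)+[x,y]
    return f((M["m10"]/M["m00"],M["m01"]/M["m00"])),cv2.contourArea(k)/64,f(k[:,0])
E
python3 - <<'E'
from h import *
T=cv2.imread("pics/top0.png");S=cv2.imread("pics/scene0.png")
t=lambda x,y:(210+x/5,120+y/5)
s=lambda x,y:(200+x/6,160+y/6)
for n,a,b,lo,hi in (("egg",t(487,320),s(245,142),0,130),("slide",t(203,480),s(532,215),0,135),("ring",t(440,450),s(362,103),0,150),("flask",t(125,368),s(515,317),0,135),
  ("cap",t(398,122),s(157,283),85,160),("hub",t(305,318),s(362,222),100,178)):
    A=blob(T,a,8,lo,hi);B=blob(S,b,8,lo,hi);p,e=tri(A[0],B[0])
    print(n,A[0].round(1),A[1],B[0].round(1),B[1],p.round(4),round(e,4),"top@.065",plane("top",A[0],.065).round(4),"scene",plane("scene",B[0],.065).round(4))
A=blob(T,t(338,408),12,0,75);r=cv2.minAreaRect(A[2].astype(np.float32));print("tab",A[0],A[1],r)
for q in cv2.boxPoints(r): print(plane("top",q,.109).round(4))
E
```

```text
egg [307.  183.9] 113.90625 [240.4 183.3] 46.8359375 [ 0.5655 -0.1529  0.0652] 0.0026 top@.065 [ 0.5648 -0.1518  0.065 ] scene [ 0.566  -0.1542  0.065 ]
slide [250.3 215.5] 54.8203125 [288.5 195. ] 20.375 [0.4824 0.0026 0.0644] 0.0023 top@.065 [0.4816 0.0035 0.065 ] scene [0.4834 0.0019 0.065 ]
ring [296.7 208.9] 163.4140625 [261. 179.] 104.71875 [ 0.4969 -0.121   0.0583] 0.0024 top@.065 [ 0.4969 -0.1214  0.065 ] scene [ 0.5001 -0.1161  0.065 ]
flask [234.9 193.7] 74.4453125 [285.3 212.2] 37.9765625 [0.5429 0.0435 0.0649] 0.0028 top@.065 [0.542  0.0446 0.065 ] scene [0.5437 0.0423 0.065 ]
cap [288.6 143.4] 79.9375 [225.7 207.2] 94.796875 [ 0.6768 -0.1056  0.0789] 0.002 top@.065 [ 0.6805 -0.1057  0.065 ] scene [ 0.6717 -0.1144  0.065 ]
hub [270.5 182.5] 252.015625 [259.9 196.9] 68.8515625 [ 0.5677 -0.0534  0.0827] 0.0014 top@.065 [ 0.5708 -0.053   0.065 ] scene [ 0.5591 -0.063   0.065 ]
tab [278.95751955 201.77663658] 68.6015625 ((280.08416748046875, 202.1841278076172), (15.159225463867188, 12.567601203918457), 14.172337532043457)
[ 0.4994 -0.0529  0.109 ]
[ 0.531  -0.0616  0.109 ]
[ 0.5205 -0.0991  0.109 ]
[ 0.4891 -0.0902  0.109 ]
```

>>> carry_out --rows '[{"tx": -3.9, "ty": -3.1}, {"tx": -3.9, "ty": -3.1}, {"tx": -3.9, "ty": -3.1}, {"tx": -3.9, "ty": -3.1}, {"tx": -3.9, "ty": -3.1}, {"tx": -3.9, "ty": -3.1}, {"tx": -3.9, "ty": -3.1}, {"tx": -3.9, "ty": -3.1}, {"tx": -3.9, "ty": -3.1}, {"tx": -3.9, "ty": -3.1}, {"tx": -3.9, "ty": -3.1}, {"tx": 0, "ty": 0}]' --jaw 1

```text
validation failed for argument at $.ro...
```

>>> carry_out --rows '[{"yaw": 0.15}, {"yaw": 0.15}, {"yaw": 0.15}, {"yaw": 0.15}, {"yaw": 0.15}, {"yaw": 0.15}, {"yaw": 0.15}, {"yaw": 0.15}, {"yaw": 0.15}, {"yaw": 0.15}, {"yaw": 0.15}, {"yaw": 0.15}]'

```text
validation failed for argument at $.ro...
```

```bash
cat > st.py <<'E'
from h import *
import sys
AX=np.array([.5650,-.0534])
def st(goal=None,yaw=None):
    s=env.observe();R=s["tool_rot"];p=s["position"];y=np.degrees(np.arctan2(R[1,0],R[0,0]))
    print("t",round(s["time_s"],2),"p",p.round(4),"yaw",round(y,2),"F",np.round(s["ft_force"],1),"w",round(s["grip_width"],4),"q6",round(s["q"][5],1))
    d=R[:2,:2].T@(p[:2]-AX);print("tool-frame offset from axis mm",(d*1000).round(1))
    if goal is not None: print("to goal, tool cm",(100*R.T@(np.array(goal)-p)).round(2), "yaw rad",np.radians((y-yaw+180)%360-180).round(3))
E
python3 - <<'E'
from st import *
st((.5007,-.0354,.096),16)
T=cv2.imread("pics/top0.png")
for th in (50,60,65):
    A=blob(T,(277.6,201.6),12,0,th);r=cv2.minAreaRect(A[2].astype(np.float32));print(th,A[0],A[1],r[1])
    vx,vy,x,y=cv2.fitLine(A[2].astype(np.float32),cv2.DIST_L2,0,.01,.01).ravel()
    a=plane("top",A[0],.1);b=plane("top",A[0]+4*np.array([vx,vy]),.1);print(a.round(4),np.degrees(np.arctan2(*(b-a)[[1,0]])))
E
```

```text
t 0.1 p [0.232  0.4984 0.2418] yaw 155.03 F [-0.   0.6 -0.5] w 0.0853 q6 -12.3
tool-frame offset from axis mm [534.8 359.7]
to goal, tool cm [-46.89 -37.03  14.61] yaw rad 2.427
50 [277.58398309 201.84932228] 39.578125 (13.24840259552002, 4.318737983703613)
[ 0.5122 -0.0698  0.1   ] -160.76741144480144
60 [277.63731343 201.82504837] 47.109375 (13.49513053894043, 5.057062149047852)
[ 0.5123 -0.07    0.1   ] -160.67096209347093
65 [277.66717809 201.83383833] 50.6015625 (13.602010726928711, 5.543346881866455)
[ 0.5122 -0.0701  0.1   ] -160.40209012779172
```

>>> carry_out --rows '[{"tx": -3.9, "ty": -3.1, "tz": 0.0, "yaw": 0.0}, {"tx": -3.9, "ty": -3.1, "tz": 0.0, "yaw": 0.0}, {"tx": -3.9, "ty": -3.1, "tz": 0.0, "yaw": 0.0}, {"tx": -3.9, "ty": -3.1, "tz": 0.0, "yaw": 0.0}, {"tx": -3.9, "ty": -3.1, "tz": 0.0, "yaw": 0.0}, {"tx": -3.9, "ty": -3.1, "tz": 0.0, "yaw": 0.0}, {"tx": -3.9, "ty": -3.1, "tz": 0.0, "yaw": 0.0}, {"tx": -3.9, "ty": -3.1, "tz": 0.0, "yaw": 0.0}, {"tx": -3.9, "ty": -3.1, "tz": 0.0, "yaw": 0.0}, {"tx": -3.9, "ty": -3.1, "tz": 0.0, "yaw": 0.0}, {"tx": -3.9, "ty": -3.1, "tz": 0.0, "yaw": 0.0}, {"tx": 0.0, "ty": 0.0, "tz": 0.0, "yaw": 0.0}]' --jaw 1

```text
time_s: 1.3
position: [0.4784, 0.002, 0.2385]
tool_rot: [[-0.909, 0.418, -0.005], [0.418, 0.909, -0.003], [0.003, -0.004, -1.0]]
ft_force: [-0.1, 1.1, 0.9]
grip_width: -0.0002
```

>>> carry_out --rows '[{"tx": 0, "ty": 0, "tz": 0, "yaw": 0.15}, {"tx": 0, "ty": 0, "tz": 0, "yaw": 0.15}, {"tx": 0, "ty": 0, "tz": 0, "yaw": 0.15}, {"tx": 0, "ty": 0, "tz": 0, "yaw": 0.15}, {"tx": 0, "ty": 0, "tz": 0, "yaw": 0.15}, {"tx": 0, "ty": 0, "tz": 0, "yaw": 0.15}, {"tx": 0, "ty": 0, "tz": 0, "yaw": 0.15}, {"tx": 0, "ty": 0, "tz": 0, "yaw": 0.15}, {"tx": 0, "ty": 0, "tz": 0, "yaw": 0.15}, {"tx": 0, "ty": 0, "tz": 0, "yaw": 0.15}, {"tx": 0, "ty": 0, "tz": 0, "yaw": 0.15}, {"tx": 0, "ty": 0, "tz": 0, "yaw": 0.15}]'

```text
time_s: 2.5
position: [0.474, 0.0067, 0.235]
tool_rot: [[0.613, 0.79, -0.015], [0.79, -0.613, 0.002], [-0.008, -0.013, -1.0]]
ft_force: [0.7, 0.0, -0.2]
grip_width: -0.0002
```

>>> carry_out --rows '[{"tx": 0, "ty": 0, "tz": 0, "yaw": 0.15}, {"tx": 0, "ty": 0, "tz": 0, "yaw": 0.15}, {"tx": 0, "ty": 0, "tz": 0, "yaw": 0.15}, {"tx": 0, "ty": 0, "tz": 0, "yaw": 0.15}, {"tx": 0, "ty": 0, "tz": 0, "yaw": 0}]'

```text
time_s: 3.0
position: [0.4718, 0.0099, 0.2339]
tool_rot: [[0.952, 0.304, -0.019], [0.304, -0.953, 0.003], [-0.017, -0.009, -1.0]]
ft_force: [0.0, -0.4, 0.2]
grip_width: 0.0001
```

```bash
python3 -c "
from st import *
st((.5007,-.0354,.096),16)"
```

```text
t 3.0 p [0.4718 0.0099 0.2339] yaw 17.73 F [ 0.  -0.4  0.2] w 0.0001 q6 59.1
tool-frame offset from axis mm [-69.5 -88.7]
to goal, tool cm [ 1.61  5.32 13.72] yaw rad 0.03
```

>>> carry_out --rows '[{"tx": 0.7, "ty": 2.5, "tz": 2.5, "yaw": 0.03}, {"tx": 0.7, "ty": 2.5, "tz": 2.5, "yaw": 0}, {"tx": 0, "ty": 0, "tz": 2.5, "yaw": 0}, {"tx": 0, "ty": 0, "tz": 2.0, "yaw": 0}, {"tx": 0, "ty": 0, "tz": 0, "yaw": 0}]'

```text
time_s: 3.5
position: [0.4987, -0.033, 0.1356]
tool_rot: [[0.955, 0.297, -0.017], [0.297, -0.955, 0.003], [-0.016, -0.008, -1.0]]
ft_force: [0.0, 0.3, 0.6]
grip_width: -0.0001
```

```bash
python3 -c "
from st import *
st((.5007,-.0354,.096),16)"
```

```text
t 3.5 p [ 0.4987 -0.033   0.1356] yaw 17.3 F [0.  0.3 0.6] w -0.0001 q6 55.4
tool-frame offset from axis mm [-57.3 -39.2]
to goal, tool cm [0.19 0.32 3.96] yaw rad 0.023
```

>>> carry_out --rows '[{"tx": 0, "ty": 0, "tz": 1.5, "yaw": 0}, {"tx": 0, "ty": 0, "tz": 1.5, "yaw": 0}, {"tx": 0, "ty": 0, "tz": 0.8, "yaw": 0}, {"tx": 0, "ty": 0, "tz": 0, "yaw": 0}, {"tx": 0, "ty": 0, "tz": 0, "yaw": 0}]'

```text
time_s: 4.0
position: [0.4994, -0.0319, 0.1004]
tool_rot: [[0.951, 0.309, -0.013], [0.309, -0.951, 0.002], [-0.012, -0.006, -1.0]]
ft_force: [-0.5, 0.3, -0.5]
grip_width: -0.0001
```

```bash
python3 - <<'E'
from st import *
st()
I=env.get_image("top");J=env.get_image("scene")
c=lambda I,x,y:cv2.resize(cv2.cvtColor(I[y:y+100,x:x+100],cv2.COLOR_RGB2BGR),(400,400),interpolation=cv2.INTER_CUBIC)
cv2.imwrite("pics/pre.png",np.hstack([c(I,220,135),c(J,205,140)]))
E
```

```text
t 4.0 p [ 0.4994 -0.0319  0.1004] yaw 18.02 F [-0.5  0.3 -0.5] w -0.0001 q6 54.9
tool-frame offset from axis mm [-55.8 -40.8]
```

View pics/pre.png

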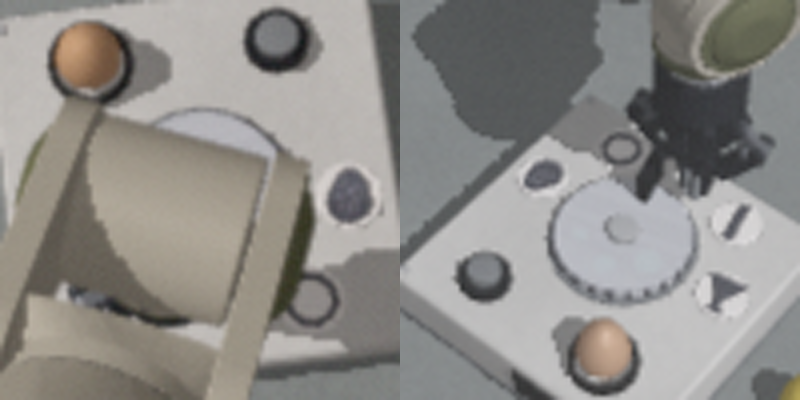

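The scene view shows the closed fingers at (690,185), beside the tab at (650,185) on its +y side with a gap. Now pushing slowly until contact.

>>> carry_out --rows '[{"tx": 0, "ty": 0.5, "tz": 0.2, "yaw": 0}, {"tx": 0, "ty": 0.5, "tz": 0.2, "yaw": 0}, {"tx": 0, "ty": 0.4, "tz": 0, "yaw": 0}, {"tx": 0, "ty": 0.4, "tz": 0, "yaw": 0}]'

```text
time_s: 4.5
position: [0.5058, -0.0505, 0.0973]
tool_rot: [[0.951, 0.31, -0.011], [0.31, -0.951, 0.001], [-0.01, -0.004, -1.0]]
ft_force: [-0.8, -0.2, 0.3]
grip_width: 0.0003
```

>>> carry_out --rows '[{"tx": -0.1, "ty": 0.5, "tz": 0, "yaw": -0.07}, {"tx": -0.1, "ty": 0.5, "tz": 0, "yaw": -0.07}, {"tx": -0.1, "ty": 0.5, "tz": 0, "yaw": -0.07}]'

```text
time_s: 4.8
position: [0.5083, -0.0661, 0.0972]
tool_rot: [[0.862, 0.506, -0.013], [0.506, -0.862, 0.003], [-0.009, -0.009, -1.0]]
ft_force: [-0.6, 2.9, 1.0]
grip_width: 0.0003
```

```bash
python3 -c "
from st import *
st()"
```

```text
t 4.8 p [ 0.5083 -0.0661  0.0972] yaw 30.43 F [-0.6  2.9  1. ] w 0.0003 q6 39.0
tool-frame offset from axis mm [-55.3 -17.8]
```

>>> carry_out --rows '[{"tx": -0.15, "ty": 0.57, "tz": 0, "yaw": -0.1}, {"tx": -0.15, "ty": 0.57, "tz": 0, "yaw": -0.1}, {"tx": -0.15, "ty": 0.57, "tz": 0, "yaw": -0.1}, {"tx": -0.15, "ty": 0.57, "tz": 0, "yaw": -0.1}, {"tx": 0, "ty": 0, "tz": 0, "yaw": 0}]'

```text
time_s: 5.3
position: [0.5176, -0.0884, 0.0971]
tool_rot: [[0.584, 0.812, -0.015], [0.812, -0.584, 0.007], [-0.003, -0.016, -1.0]]
ft_force: [0.0, 0.2, 0.8]
grip_width: 0.0004
```

```bash
python3 -c "
from st import *
st()
J=env.get_image('scene')
cv2.imwrite('pics/mid.png',cv2.resize(cv2.cvtColor(J[140:240,205:305],cv2.COLOR_RGB2BGR),(500,500),interpolation=cv2.INTER_CUBIC))"
```

```text
t 5.3 p [ 0.5176 -0.0884  0.0971] yaw 54.27 F [0.  0.2 0.8] w 0.0004 q6 13.1
tool-frame offset from axis mm [-56. -18.]
```

View pics/mid.png

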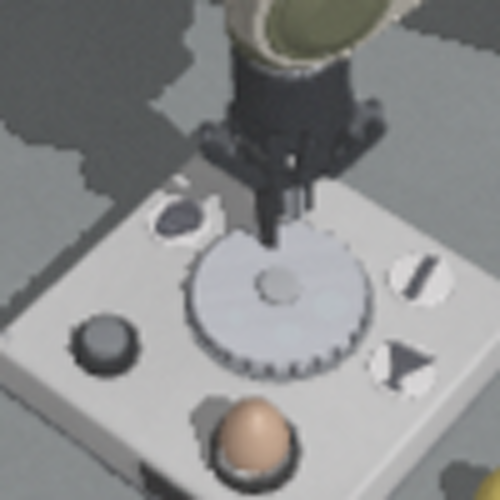

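The tab at (268,225) moves with the fingers. Continuing to just short of the egg plate at (180,215), then I'll check.

>>> carry_out --rows '[{"tx": -0.15, "ty": 0.57, "tz": 0, "yaw": -0.1}, {"tx": -0.15, "ty": 0.57, "tz": 0, "yaw": -0.1}, {"tx": -0.15, "ty": 0.57, "tz": 0, "yaw": -0.1}, {"tx": -0.15, "ty": 0.57, "tz": 0, "yaw": -0.1}, {"tx": -0.15, "ty": 0.57, "tz": 0, "yaw": -0.1}, {"tx": 0, "ty": 0, "tz": 0, "yaw": 0}]'

```text
time_s: 5.95
position: [0.5379, -0.1064, 0.0964]
tool_rot: [[0.124, 0.992, -0.021], [0.992, -0.124, 0.008], [0.005, -0.022, -1.0]]
ft_force: [-0.2, 0.1, 1.1]
grip_width: 0.0
```

```bash
python3 -c "
from st import *
st()"
```

```text
t 5.95 p [ 0.5379 -0.1064  0.0964] yaw 82.87 F [-0.2  0.1  1.1] w 0.0 q6 -16.4
tool-frame offset from axis mm [-56.  -20.4]
```

>>> carry_out --rows '[{"tx": 0, "ty": -1.0, "tz": 0, "yaw": 0}, {"tx": 0, "ty": -0.5, "tz": -4, "yaw": 0}, {"tx": 0, "ty": 0, "tz": -5, "yaw": 0}, {"tx": 4.5, "ty": 0, "tz": 0, "yaw": 0}, {"tx": 4.5, "ty": 0, "tz": 0, "yaw": 0}, {"tx": 4.5, "ty": 0, "tz": 0, "yaw": 0}, {"tx": 4.5, "ty": 0, "tz": 0, "yaw": 0}, {"tx": 4.5, "ty": 0, "tz": 0, "yaw": 0}, {"tx": 0, "ty": 0, "tz": 0, "yaw": 0}]'

```text
time_s: 6.85
position: [0.551, 0.1254, 0.1914]
tool_rot: [[0.162, 0.987, -0.021], [0.987, -0.162, 0.009], [0.006, -0.022, -1.0]]
ft_force: [-0.6, -1.0, -0.1]
grip_width: -0.0001
```

```bash
cat > tab.py <<'E'
from st import *
import sys
st()
I=cv2.cvtColor(env.get_image("top"),cv2.COLOR_RGB2BGR);J=cv2.cvtColor(env.get_image("scene"),cv2.COLOR_RGB2BGR)
cv2.imwrite("pics/"+sys.argv[1]+"T.png",I);cv2.imwrite("pics/"+sys.argv[1]+"S.png",J)
c=lambda I,x,y:cv2.resize(I[y:y+100,x:x+100],(400,400),interpolation=cv2.INTER_CUBIC)
cv2.imwrite("pics/"+sys.argv[1]+".png",np.hstack([c(I,220,135),c(J,205,140)]))
E
python3 tab.py t1
```

```text
t 6.85 p [0.551  0.1254 0.1914] yaw 80.67 F [-0.6 -1.  -0.1] w -0.0001 q6 9.8
tool-frame offset from axis mm [174.2 -42.8]
```

View pics/t1.png

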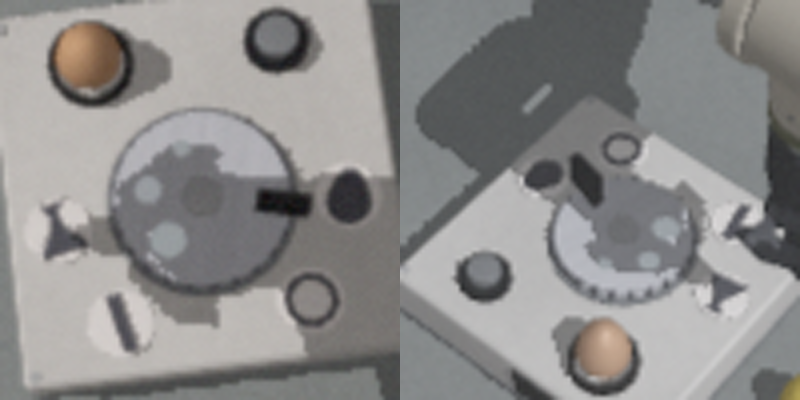

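The tab in the top crop at (283,202) now points almost at the egg plate at (349,195). I'll measure its angle.

```bash
cat > ang.py <<'E'
from h import *
import sys
n=sys.argv[1];T=cv2.imread(f"pics/{n}T.png");S=cv2.imread(f"pics/{n}S.png")
tp=tuple(map(float,sys.argv[2:4]));sp=tuple(map(float,sys.argv[4:6]))
AX=np.array([.5650,-.0534]);dg=lambda v:np.degrees(np.arctan2(v[1],v[0])).round(1)
for th in (35,42,50):
    A=blob(T,tp,11,0,th);B=blob(S,sp,8,0,th);p,e=tri(A[0],B[0])
    vx,vy=cv2.fitLine(A[2].astype(np.float32),cv2.DIST_L2,0,.01,.01).ravel()[:2]
    r=cv2.minAreaRect(A[2].astype(np.float32))
    a=plane("top",A[0],.097);b=plane("top",A[0]+4*np.array([vx,vy]),.097)
    print(th,A[0].round(1),A[1],r,B[0].round(1),B[1],"tri",p.round(4),round(e,4),"centre dir",dg(p[:2]-AX),dg(a[:2]-AX),"line",dg((b-a)[:2]))
A=blob(T,(296.7+1,208.9),9,0,115);print("ring px",A[0],A[1],plane("top",A[0],.065).round(4))
E
python3 ang.py t1 290.7 185.5 251.5 185
python3 - <<'E'
from h import *
c=plane("top",(270.5,184.0),.083);print("hub~",c)
# disc outline by circle of its edge in the first picture
T=cv2.imread("pics/top0.png")[120:240,210:330];g=cv2.resize(cv2.cvtColor(T,cv2.COLOR_BGR2GRAY),None,fx=5,fy=5,interpolation=cv2.INTER_CUBIC)
C=cv2.HoughCircles(cv2.GaussianBlur(g,(0,0),3),cv2.HOUGH_GRADIENT_ALT,1,100,param1=100,param2=.5,minRadius=95,maxRadius=130);print(C)
for x,y,r in C[0]:
    px=((x+.5)/5-.5+210,(y+.5)/5-.5+120);print(px,plane("top",px,.075))
E
```

```text
hub~ [ 0.56318236 -0.05270187  0.083     ]
[[[304.      321.      109.95359]]]
(np.float32(270.4), np.float32(183.8)) [ 0.56527746 -0.05252046  0.075     ]Traceback (most recent call last):
  File "ang.py", line 7, in <module>
    A=blob(T,tp,11,0,th);B=blob(S,sp,8,0,th);p,e=tri(A[0],B[0])
                           ~~~~^^^^^^^^^^^^^
  File "h.py", line 18, in blob
    k=max(cs,key=lambda k:cv2.pointPolygonTest(k,(float(8*r),float(8*r)),True))
ValueError: max() iterable argument is empty
```

```bash
sed -i 's/(35,42,50)/(48,55,62)/' ang.py; python3 ang.py t1 290.7 185.5 251.5 185
```

```text
48 [290.5 185.3] 62.5546875 ((290.4378967285156, 185.43128967285156), (12.9916353225708, 5.792083740234375), 3.4336302280426025) [248.9 182.3] 7.7421875 tri [ 0.5583 -0.1093  0.1023] 0.0114 centre dir -96.8 -100.1 line -97.1
55 [290.5 185.3] 68.375 ((290.442138671875, 185.36439514160156), (13.255054473876953, 6.272134304046631), 1.9749339818954468) [251.1 184.5] 45.25 tri [ 0.5572 -0.1061  0.0936] 0.0021 centre dir -98.5 -100.0 line -97.2
62 [290.5 185.3] 73.8203125 ((290.4965515136719, 185.15171813964844), (13.483609199523926, 6.79030704498291), 7.4314093589782715) [251.2 184.5] 51.703125 tri [ 0.5571 -0.1061  0.0936] 0.0019 centre dir -98.5 -100.0 line -97.4
ring px [297.70077897 209.36080189] 152.8203125 [ 0.4957 -0.1241  0.065 ]
```

>>> carry_out --rows '[{"tx": -4.7, "ty": 0.25, "tz": 0, "yaw": 0}, {"tx": -4.7, "ty": 0.25, "tz": 0, "yaw": 0}, {"tx": -4.7, "ty": 0.25, "tz": 0, "yaw": 0}, {"tx": -4.7, "ty": 0.25, "tz": 0, "yaw": 0}, {"tx": -4.7, "ty": 0.25, "tz": 0, "yaw": -0.08}, {"tx": 0, "ty": 0, "tz": 0, "yaw": -0.08}, {"tx": 0, "ty": 0, "tz": 0, "yaw": 0}]'

```text
time_s: 7.65
position: [0.5165, -0.1286, 0.1894]
tool_rot: [[0.022, 1.0, -0.022], [1.0, -0.021, 0.007], [0.006, -0.023, -1.0]]
ft_force: [-0.5, 0.0, -0.2]
grip_width: 0.0
```

```bash
python3 -c "
from st import *
st((.5275,-.1093,.097),90.5)"
```

```text
t 7.65 p [ 0.5165 -0.1286  0.1894] yaw 88.76 F [-0.5  0.  -0.2] w 0.0 q6 -25.3
tool-frame offset from axis mm [-76.2 -46.8]
to goal, tool cm [1.9  1.26 9.23] yaw rad -0.03
```

>>> carry_out --rows '[{"tx": 1.9, "ty": 0.9, "tz": 2, "yaw": -0.03}, {"tx": 0, "ty": 0, "tz": 3, "yaw": 0}, {"tx": 0, "ty": 0, "tz": 2.5, "yaw": 0}, {"tx": 0, "ty": 0, "tz": 1.5, "yaw": 0}, {"tx": 0, "ty": 0, "tz": 0, "yaw": 0}]'

```text
time_s: 8.15
position: [0.5218, -0.1107, 0.0976]
tool_rot: [[0.011, 1.0, -0.02], [1.0, -0.011, 0.005], [0.005, -0.02, -1.0]]
ft_force: [-0.5, -0.2, -0.3]
grip_width: 0.0
```

```bash
python3 -c "
from st import *
st((.5450,-.1093,.097),90.5)"
```

```text
t 8.15 p [ 0.5218 -0.1107  0.0976] yaw 89.35 F [-0.5 -0.2 -0.3] w 0.0 q6 -23.8
tool-frame offset from axis mm [-57.7 -42.6]
to goal, tool cm [0.16 2.32 0.01] yaw rad -0.02
```

>>> carry_out --rows '[{"tx": 0, "ty": 0.6, "tz": 0, "yaw": -0.02}, {"tx": 0, "ty": 0.4, "tz": 0, "yaw": 0}, {"tx": 0, "ty": 0.4, "tz": 0, "yaw": 0}, {"tx": 0, "ty": 0.3, "tz": 0, "yaw": 0}, {"tx": 0, "ty": 0.3, "tz": 0, "yaw": 0}, {"tx": 0, "ty": 0, "tz": 0, "yaw": 0}]'

```text
time_s: 8.75
position: [0.5437, -0.1112, 0.1003]
tool_rot: [[-0.006, 1.0, -0.018], [1.0, 0.006, 0.003], [0.003, -0.018, -1.0]]
ft_force: [0.1, 1.2, -0.4]
grip_width: 0.0001
```

```bash
python3 -c "
from st import *
st((.5450,-.1093,.097),90.5)"
```

```text
t 8.75 p [ 0.5437 -0.1112  0.1003] yaw 90.36 F [ 0.1  1.2 -0.4] w 0.0001 q6 -23.9
tool-frame offset from axis mm [-57.6 -21.6]
to goal, tool cm [0.19 0.13 0.33] yaw rad -0.002
```

Now back off and measure again.

>>> carry_out --rows '[{"tx": 0, "ty": -1.0, "tz": 0, "yaw": 0}, {"tx": 0, "ty": -0.5, "tz": -4, "yaw": 0}, {"tx": 0, "ty": 0, "tz": -5, "yaw": 0}, {"tx": 4.5, "ty": -1, "tz": 0, "yaw": 0}, {"tx": 4.5, "ty": 0, "tz": 0, "yaw": 0}, {"tx": 4.5, "ty": 0, "tz": 0, "yaw": 0}, {"tx": 4.5, "ty": 0, "tz": 0, "yaw": 0}, {"tx": 4.5, "ty": 0, "tz": 0, "yaw": 0}, {"tx": 0, "ty": 0, "tz": 0, "yaw": 0}]'

```text
time_s: 9.65
position: [0.5147, 0.1198, 0.1969]
tool_rot: [[-0.001, 1.0, -0.011], [1.0, 0.001, 0.005], [0.005, -0.011, -1.0]]
ft_force: [-0.8, -1.0, -0.4]
grip_width: 0.0
```

```bash
python3 tab.py t2; python3 ang.py t2 290.7 184 250 186
```

```text
t 9.65 p [0.5147 0.1198 0.1969] yaw 90.07 F [-0.8 -1.  -0.4] w 0.0 q6 -0.0
tool-frame offset from axis mm [173.3 -50. ]Traceback (most recent call last):
  File "ang.py", line 7, in <module>
    A=blob(T,tp,11,0,th);B=blob(S,sp,8,0,th);p,e=tri(A[0],B[0])
                           ~~~~^^^^^^^^^^^^^
  File "h.py", line 18, in blob
    k=max(cs,key=lambda k:cv2.pointPolygonTest(k,(float(8*r),float(8*r)),True))
ValueError: max() iterable argument is empty
```

View pics/t2.png

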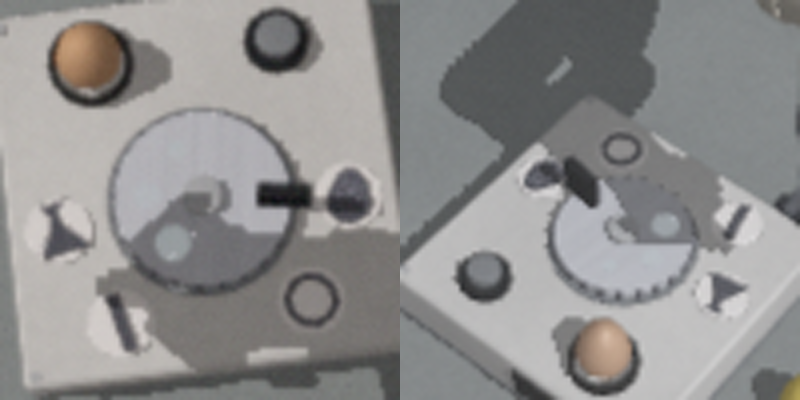

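```bash
sed -i 's/(48,55,62)/(58,64,70)/' ang.py; python3 ang.py t2 290.7 184 250 185.5;  python3 ang.py t1 290.7 185.5 251.5 185
```

```text
58 [290.8 183.5] 60.3203125 ((290.5625, 183.5), (6.125, 12.75), 90.0) [249.6 185.1] 45.0859375 tri [ 0.5623 -0.1076  0.0931] 0.0035 centre dir -92.8 -94.9 line -94.0
64 [290.8 183.5] 64.1640625 ((290.74957275390625, 183.20628356933594), (13.118858337402344, 6.5407304763793945), 7.236921787261963) [249.6 185. ] 51.3359375 tri [ 0.5623 -0.1076  0.0936] 0.0034 centre dir -92.9 -94.8 line -93.5
70 [290.9 183.5] 68.015625 ((290.625, 183.4375), (7.0, 13.125), 90.0) [249.6 185. ] 56.125 tri [ 0.5622 -0.1076  0.0939] 0.0033 centre dir -92.9 -94.8 line -93.6
ring px [297.44636292 209.43454029] 160.796875 [ 0.4955 -0.1234  0.065 ]
58 [290.5 185.3] 70.734375 ((290.5250244140625, 185.1374969482422), (13.381996154785156, 6.523060321807861), 8.13010311126709) [251.2 184.5] 48.1171875 tri [ 0.5571 -0.1061  0.0936] 0.002 centre dir -98.5 -100.0 line -97.2
64 [290.5 185.2] 75.34375 ((290.5153503417969, 185.09584045410156), (13.584507942199707, 6.913292407989502), 7.765166282653809) [251.2 184.5] 53.3671875 tri [ 0.5571 -0.106   0.0936] 0.0018 centre dir -98.5 -99.9 line -97.1
70 [290.6 185.2] 80.3828125 ((290.5649719238281, 184.81085205078125), (13.882704734802246, 7.568162441253662), 11.689370155334473) [251.2 184.5] 57.875 tri [ 0.5571 -0.1061  0.0937] 0.0018 centre dir -98.5 -99.9 line -97.0
ring px [297.70077897 209.36080189] 152.8203125 [ 0.4957 -0.1241  0.065 ]
```

>>> carry_out --rows '[{"tx": -4.6, "ty": 0, "tz": 0, "yaw": 0}, {"tx": -4.6, "ty": 0, "tz": 0, "yaw": 0}, {"tx": -4.6, "ty": 0, "tz": 0, "yaw": 0}, {"tx": -4.6, "ty": 0, "tz": 0, "yaw": 0}, {"tx": -4.2, "ty": 0, "tz": 0, "yaw": 0}, {"tx": 0, "ty": 0, "tz": 0, "yaw": 0}]'

```text
time_s: 10.35
position: [0.5119, -0.125, 0.196]
tool_rot: [[0.007, 1.0, -0.009], [1.0, -0.007, 0.002], [0.002, -0.009, -1.0]]
ft_force: [0.3, 0.0, -0.1]
grip_width: 0.0001
```

```bash
python3 -c "
from st import *
st((.5275,-.1093,.097),90.5)"
```

```text
t 10.35 p [ 0.5119 -0.125   0.196 ] yaw 89.58 F [ 0.3  0.  -0.1] w 0.0001 q6 -26.1
tool-frame offset from axis mm [-72.  -52.6]
to goal, tool cm [1.56 1.64 9.89] yaw rad -0.016
```

>>> carry_out --rows '[{"tx": 1.4, "ty": 1.4, "tz": 2.5, "yaw": -0.015}, {"tx": 0, "ty": 0, "tz": 3, "yaw": 0}, {"tx": 0, "ty": 0, "tz": 2.5, "yaw": 0}, {"tx": 0, "ty": 0, "tz": 1.5, "yaw": 0}, {"tx": 0, "ty": 0.6, "tz": 0, "yaw": 0}, {"tx": 0, "ty": 0.4, "tz": 0, "yaw": 0}, {"tx": 0, "ty": 0, "tz": 0, "yaw": 0}]'

```text
time_s: 11.05
position: [0.5339, -0.1192, 0.1]
tool_rot: [[0.006, 1.0, -0.005], [1.0, -0.006, -0.0], [-0.0, -0.005, -1.0]]
ft_force: [-0.0, 1.0, -0.2]
grip_width: -0.0001
```

```bash
python3 -c "
from st import *
st((.5450,-.1093,.097),90.5)"
```

```text
t 11.05 p [ 0.5339 -0.1192  0.1   ] yaw 89.64 F [-0.   1.  -0.2] w -0.0001 q6 -24.5
tool-frame offset from axis mm [-66.  -30.7]
to goal, tool cm [1.   1.11 0.29] yaw rad -0.015
```

>>> carry_out --rows '[{"tx": 0.8, "ty": 0.5, "tz": 0, "yaw": -0.015}, {"tx": 0, "ty": 0.3, "tz": 0, "yaw": 0}, {"tx": 0, "ty": 0.2, "tz": 0, "yaw": 0}, {"tx": 0, "ty": 0.15, "tz": 0, "yaw": 0}, {"tx": 0, "ty": 0, "tz": 0, "yaw": 0}]'

```text
time_s: 11.55
position: [0.5466, -0.1107, 0.1021]
tool_rot: [[-0.011, 1.0, -0.003], [1.0, 0.011, -0.002], [-0.002, -0.003, -1.0]]
ft_force: [-0.8, 0.0, 0.1]
grip_width: 0.0
```

```bash
python3 -c "
from st import *
st((.5450,-.1093,.097),90.5)"
```

```text
t 11.55 p [ 0.5466 -0.1107  0.1021] yaw 90.6 F [-0.8  0.   0.1] w 0.0 q6 -24.1
tool-frame offset from axis mm [-57.1 -19. ]
to goal, tool cm [ 0.15 -0.16  0.51] yaw rad 0.002
```

>>> carry_out --rows '[{"tx": 0, "ty": 0.1, "tz": 0, "yaw": 0}, {"tx": 0, "ty": 0, "tz": 0, "yaw": 0}]'

```text
time_s: 11.75
position: [0.5475, -0.1108, 0.1021]
tool_rot: [[-0.01, 1.0, -0.003], [1.0, 0.01, -0.002], [-0.002, -0.003, -1.0]]
ft_force: [-0.1, -0.2, 0.2]
grip_width: -0.0002
```

>>> carry_out --rows '[{"tx": 0, "ty": -1.0, "tz": 0, "yaw": 0}, {"tx": 0, "ty": -0.8, "tz": -4, "yaw": 0}, {"tx": 0, "ty": 0, "tz": -5, "yaw": 0}, {"tx": 4.5, "ty": -1, "tz": 0, "yaw": 0}, {"tx": 4.5, "ty": 0, "tz": 0, "yaw": 0}, {"tx": 4.5, "ty": 0, "tz": 0, "yaw": 0}, {"tx": 4.5, "ty": 0, "tz": 0, "yaw": 0}, {"tx": 4.5, "ty": 0, "tz": 0, "yaw": 0}, {"tx": 4.5, "ty": 0, "tz": 0, "yaw": 0}, {"tx": 0, "ty": 0, "tz": 0, "yaw": 0}]'

```text
time_s: 12.75
position: [0.5124, 0.1671, 0.1966]
tool_rot: [[-0.005, 1.0, 0.004], [1.0, 0.005, 0.001], [0.001, 0.004, -1.0]]
ft_force: [-0.3, -1.2, 0.1]
grip_width: 0.0001
```

```bash
python3 tab.py t3; python3 ang.py t3 290.9 182.5 249 185.5; python3 - <<'E'
from h import *
for n in("t2","t3"):
    T=cv2.imread(f"pics/{n}T.png");A=blob(T,(290.8,183),11,0,64);c=A[2];u=c[:,0]
    # tab outer end and inner end midlines
    for s,m in(("in",(u>286)&(u<288)),("out",(u>293)&(u<295))): print(n,s,[c[m][:,1].min().round(2),c[m][:,1].max().round(2)])
E
```

```text
t 12.75 p [0.5124 0.1671 0.1966] yaw 90.29 F [-0.3 -1.2  0.1] w 0.0001 q6 5.1
tool-frame offset from axis mm [220.8 -51.5]
58 [290.8 182.4] 59.953125 ((290.6505432128906, 181.98773193359375), (12.77982234954834, 6.346348762512207), 3.6329505443573) [249.  185.8] 46.578125 tri [ 0.5654 -0.1076  0.0922] 0.003 centre dir -89.6 -91.6 line -88.8
64 [290.8 182.4] 63.4765625 ((290.69891357421875, 181.98703002929688), (13.00207233428955, 6.700796127319336), 5.11731481552124) [248.8 185.6] 55.046875 tri [ 0.5656 -0.108   0.0929] 0.0038 centre dir -89.4 -91.5 line -89.2
70 [290.9 182.4] 67.484375 ((290.73065185546875, 181.95657348632812), (13.210156440734863, 7.168168067932129), 6.146625518798828) [248.1 185.3] 65.4921875 tri [ 0.5661 -0.1089  0.0936] 0.0061 centre dir -88.9 -91.5 line -89.5
ring px [297.43748991 209.42309975] 161.265625 [ 0.4955 -0.1234  0.065 ]
t2 in [np.float64(180.94), np.float64(185.81)]
t2 out [np.float64(180.31), np.float64(186.81)]
t3 in [np.float64(180.19), np.float64(184.81)]
t3 out [np.float64(178.94), np.float64(185.56)]
```

View pics/t3.png

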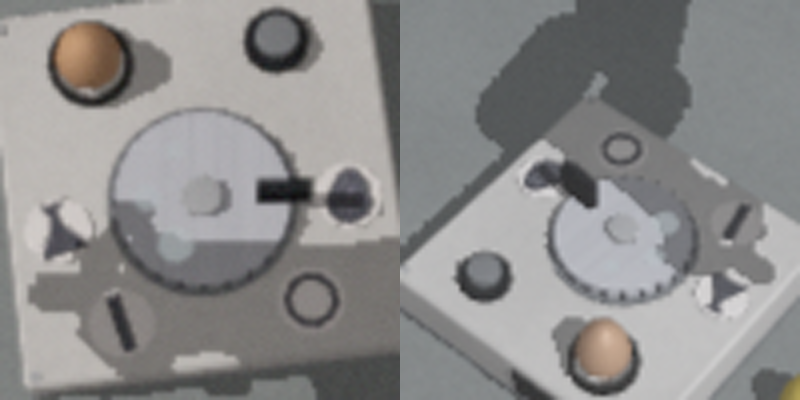

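The tab measures -89.4° against a target of -89.5°, and in the top crop the tab, hub and egg symbol line up at row ~193. Next is the lamp button, with its top measured at (0.677, -0.106, 0.079).

>>> carry_out --rows '[{"tx": -3.9, "ty": 2.35, "tz": 0, "yaw": 0}, {"tx": -3.9, "ty": 2.35, "tz": 0, "yaw": 0}, {"tx": -3.9, "ty": 2.35, "tz": 0, "yaw": 0}, {"tx": -3.9, "ty": 2.35, "tz": 0, "yaw": 0}, {"tx": -3.9, "ty": 2.35, "tz": 0, "yaw": 0}, {"tx": -3.9, "ty": 2.35, "tz": 0, "yaw": 0}, {"tx": -2.5, "ty": 1.5, "tz": 0, "yaw": 0}, {"tx": 0, "ty": 0, "tz": 0, "yaw": 0}]'

```text
time_s: 13.65
position: [0.6698, -0.1193, 0.1966]
tool_rot: [[0.01, 1.0, 0.004], [1.0, -0.01, -0.001], [-0.001, 0.004, -1.0]]
ft_force: [-0.5, -0.1, -0.2]
grip_width: 0.0002
```

```bash
python3 -c "
from st import *
st((.677,-.1056,.12),90.5)"
```

```text
t 13.65 p [ 0.6698 -0.1193  0.1966] yaw 89.45 F [-0.5 -0.1 -0.2] w 0.0002 q6 -19.5
tool-frame offset from axis mm [-64.9 105.5]
to goal, tool cm [1.39 0.67 7.67] yaw rad -0.018
```

>>> carry_out --rows '[{"tx": 1.3, "ty": 0.65, "tz": 2.5, "yaw": 0}, {"tx": 0, "ty": 0, "tz": 2.5, "yaw": 0}, {"tx": 0, "ty": 0, "tz": 2, "yaw": 0}, {"tx": 0, "ty": 0, "tz": 0, "yaw": 0}]'

```text
time_s: 14.05
position: [0.674, -0.1118, 0.1249]
tool_rot: [[0.018, 1.0, 0.004], [1.0, -0.018, -0.001], [-0.001, 0.004, -1.0]]
ft_force: [-0.6, 0.6, 0.1]
grip_width: -0.0005
```

```bash
python3 -c "
from st import *
st((.677,-.1056,.092),90.5)"
```

```text
t 14.05 p [ 0.674  -0.1118  0.1249] yaw 88.98 F [-0.6  0.6  0.1] w -0.0005 q6 -18.3
tool-frame offset from axis mm [-56.5 110.1]
to goal, tool cm [0.63 0.27 3.29] yaw rad -0.027
```

>>> carry_out --rows '[{"tx": 0.6, "ty": 0.25, "tz": 1, "yaw": -0.02}, {"tx": 0, "ty": 0, "tz": 1, "yaw": 0}, {"tx": 0, "ty": 0, "tz": 0.3, "yaw": 0}, {"tx": 0, "ty": 0, "tz": 0, "yaw": 0}]'

```text
time_s: 14.45
position: [0.6768, -0.1063, 0.1033]
tool_rot: [[-0.003, 1.0, 0.007], [1.0, 0.003, -0.002], [-0.002, 0.007, -1.0]]
ft_force: [-0.9, 0.7, 0.3]
grip_width: 0.0001
```

```bash
python3 -c "
from st import *
st((.677,-.1056,.092),90.5)"
```

```text
t 14.45 p [ 0.6768 -0.1063  0.1033] yaw 90.17 F [-0.9  0.7  0.3] w 0.0001 q6 -19.0
tool-frame offset from axis mm [-53.2 111.6]
to goal, tool cm [0.07 0.01 1.13] yaw rad -0.006
```

Centred over the cap. Pressing down in small steps, watching the force.

>>> carry_out --rows '[{"tx": 0, "ty": 0, "tz": 0.6, "yaw": 0}, {"tx": 0, "ty": 0, "tz": 0.4, "yaw": 0}, {"tx": 0, "ty": 0, "tz": 0.2, "yaw": 0}, {"tx": 0, "ty": 0, "tz": 0.2, "yaw": 0}]'

```text
time_s: 14.85
position: [0.6775, -0.1065, 0.0901]
tool_rot: [[-0.003, 1.0, 0.01], [1.0, 0.003, -0.003], [-0.003, 0.01, -1.0]]
ft_force: [-1.0, 0.1, 2.6]
grip_width: 0.0002
```

>>> carry_out --rows '[{"tx": 0, "ty": 0, "tz": 0.2, "yaw": 0}, {"tx": 0, "ty": 0, "tz": 0.2, "yaw": 0}]'

```text
time_s: 15.05
position: [0.6776, -0.1065, 0.0868]
tool_rot: [[-0.003, 1.0, 0.011], [1.0, 0.003, -0.003], [-0.003, 0.011, -1.0]]
ft_force: [-5.4, 1.9, 16.5]
grip_width: -0.0
```

>>> carry_out --rows '[{"tx": 0, "ty": 0, "tz": 0.2, "yaw": 0}, {"tx": 0, "ty": 0, "tz": 0.2, "yaw": 0}]'

```text
time_s: 15.25
position: [0.6776, -0.1065, 0.0869]
tool_rot: [[-0.003, 1.0, 0.013], [1.0, 0.003, -0.004], [-0.004, 0.013, -1.0]]
ft_force: [-7.7, 1.0, 15.6]
grip_width: -0.0001
```

The button bottomed out: z stopped at 0.0868 with 16 N, well over the 4 N needed. Releasing straight up and moving clear.

>>> carry_out --rows '[{"tx": 0, "ty": 0, "tz": -1, "yaw": 0}, {"tx": 0, "ty": 0, "tz": -2, "yaw": 0}, {"tx": 0, "ty": 0, "tz": -4, "yaw": 0}, {"tx": 0, "ty": 0, "tz": -4, "yaw": 0}, {"tx": 4.0, "ty": -2.3, "tz": 0, "yaw": 0}, {"tx": 4.0, "ty": -2.3, "tz": 0, "yaw": 0}, {"tx": 4.0, "ty": -2.3, "tz": 0, "yaw": 0}, {"tx": 4.0, "ty": -2.3, "tz": 0, "yaw": 0}, {"tx": 4.0, "ty": -2.3, "tz": 0, "yaw": 0}, {"tx": 4.0, "ty": -2.3, "tz": 0, "yaw": 0}, {"tx": 4.0, "ty": -2.3, "tz": 0, "yaw": 0}, {"tx": 0, "ty": 0, "tz": 0, "yaw": 0}]'

```text
time_s: 16.45
position: [0.5102, 0.1813, 0.199]
tool_rot: [[0.001, 1.0, 0.022], [1.0, -0.001, -0.005], [-0.005, 0.022, -1.0]]
ft_force: [0.2, -0.4, -0.1]
grip_width: -0.0
```

```bash
python3 tab.py t4; python3 ang.py t4 290.9 182.5 249 185.5; python3 - <<'E'
from h import *
T=cv2.imread("pics/t4T.png");S=cv2.imread("pics/t4S.png")
A=blob(T,(289.6,144.4),8,85,160);B=blob(S,(226.2,207.2),8,85,160);print("cap",A[:2],B[:2],tri(A[0],B[0]))
for n in("top","scene"):
    a=cv2.imread(f"pics/{n}0.png").astype(int);b=(T if n=="top" else S).astype(int)
    x,y=((234,140) if n=="top" else (246,217)); print(n,"egg patch diff",np.abs(a-b)[y:y+20,x:x+18].mean())
E
```

```text
t 16.45 p [0.5102 0.1813 0.199 ] yaw 89.94 F [ 0.2 -0.4 -0.1] w -0.0 q6 7.4
tool-frame offset from axis mm [234.7 -55. ]
58 [290.8 182.4] 59.0 ((290.5625, 182.0625), (6.25, 12.75), 90.0) [249.  185.8] 46.3359375 tri [ 0.5654 -0.1076  0.092 ] 0.003 centre dir -89.5 -91.6 line -88.6
64 [290.8 182.4] 63.046875 ((290.6687927246094, 181.9510498046875), (12.991857528686523, 6.597325801849365), 4.267893314361572) [248.5 185.6] 55.2421875 tri [ 0.5659 -0.1083  0.0927] 0.0047 centre dir -89.1 -91.5 line -89.0
70 [290.9 182.4] 67.2421875 ((290.71771240234375, 181.9175262451172), (13.1842679977417, 7.061788082122803), 5.19442892074585) [248.1 185.4] 63.53125 tri [ 0.5663 -0.109   0.0931] 0.0062 centre dir -88.7 -91.5 line -89.5
ring px [297.45223661 209.42598892] 160.765625 [ 0.4955 -0.1235  0.065 ]
cap (array([288.58707174, 143.41058584]), 82.546875) (array([225.72639627, 207.22815673]), 94.1171875) (array([ 0.67670916, -0.10570375,  0.07887933]), np.float64(0.002002600843618053))
top egg patch diff 3.700925925925926
scene egg patch diff 0.8314814814814815
```

View pics/t4.png

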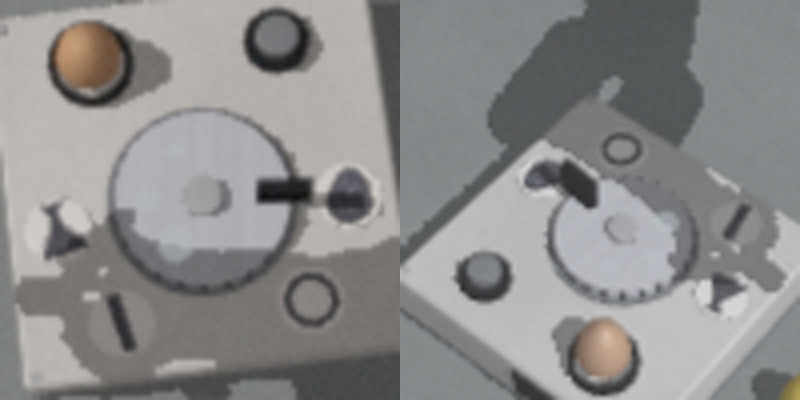

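The final view is unchanged: the tab points at the egg symbol at top crop (349,195), the egg is in its cup at (88,58), and the cap is back at its original height (0.0789 m before and after). Handing in.

```bash
python3 -c "
from rig import env
print(env.close_job())"
```

```text
the job is handed in; nothing more can be done
None
```

I set the selector to the egg symbol, then pressed the lamp button and let it spring back. The job is handed in at about 16.5 s; no verdict was reported.

- **Selector:** I pushed the tab with closed fingers on one face only, counter-clockwise past the ring plate to the egg plate at the outer spot on the station's -y side. The final two-view measurement puts the tab at about -89.5° to -88.7° against a target of -89.5°, the same as before the button press. Casting the top view alone onto one assumed height gave -91.5°, so I trust the angle to about 2°.
- **Lamp:** I pressed only after the selector was measured in place. The button came to a hard stop at about 16 N, where 4 N is enough, and afterwards its cap measured the same height as before (78.9 mm). I judged the full 6 mm of travel from that hard stop. The height at which I felt contact was about 3 mm above the camera's figure.
- **Everything else:** The egg is still in its cup, with its image patch almost unchanged. I did not re-measure the other bench items, but the arm never went down outside the station. The arm ended clear of everything, with forces near zero.
- **Disagreement with the text:** The text says pushing the +y face turns the turret clockwise. In the pictures and in the motion it turned counter-clockwise, so I followed the geometry.

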